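Hang the hand magnifier on the swinging pendant hook

ROBOT

A 7-joint arm with a two-finger parallel gripper is mounted at the origin on a cart in front of the work surface, level with it; the furniture and walls round the work are solid. World frame = base frame: x ahead of the robot, y to its left, z up, the work surface at z = 0. Lengths are in m, angles in rad, forces in N, time in s.
With the tool pointing down it reaches from about 0.425 to 0.925 m from the base axis. Payload 6.8 kg.
Tool frame: the origin (TCP) lies midway between the tips of the shut fingers; the grasp point (between the pads) lies 19 mm behind it; z points along the fingers, y is the line along which they close (so a half turn about z gives the same grasp; the last joint's range is limited). The gripper opens to 88 mm and grips with 3 to 60 N. Pads are 20 mm wide; open, the fingers measure 115 mm over their backs; the gripper's body (75 mm by 178 mm) begins 61 mm behind the grasp point.
Start: joints at [1.235, 0.477, 0.022, 1.555, -0.011, 1.109, -0.083], TCP at [0.152, -0.658, 0.223] pointing down, gripper open.
Joint ranges: [-2.96, 2.96], [-0.34, 2.1], [-1.41, 1.46], [0.24, 2.44], [-1.37, 4.51], [0.17, 1.92], [-2.96, 2.96]. Speed limits (rad/s): [2.39, 2.39, 3.14, 3.14, 3.14, 3.14, 3.14].

INTERFACE

Orientations are given as a rotation vector (axis times angle).
In Python, from rig import r, capture, camera_model, order gives the robot as it stands.
- The arm moves only by the tool apply_moves, never from a script. Its argument "plan" is a list that holds one entry, the list of rows, each a list of 5 numbers: the finger opening in cm, from 0 to 8.78, then the shift along the tool's x, y, z in cm, then the turn about the tool's z in degrees. A call has exactly 10 rows; each row is the pose to reach, as a shift and turn from the pose commanded when the call began, along the tool's axes at that moment; what a row does not reach only later rows make up. A row lasts 1/10 s, in which the tool goes at most 50 mm and 8.59 degrees, less where a joint would pass 70% of its speed; a pose out of reach is approached as far as the arm can. A call with a gripper value outside its range is refused whole. The fingers move at their own pace and stop on an object; "force" is the grip in N (left out, the last holds). Time passes only in rows, so rows that repeat a pose let the fingers close, or fill a call up. It gives the time, the measured TCP pose, the force, the opening and the grip force at its end, in the units of the state.
- r.sense(): the state, without advancing time (a new reading comes with each control period).
- capture(name): name is "scene" or "top" or "wrist"; returns (picture, depth): 420x560x3 uint8, blue, green, red; 420x560 float32, m along the optical axis (not along the pixel's ray), 0 where there is no reading.
- camera_model(name): a dict with "fov_y" (degrees; the focal length in pixels is half the picture's height over the tangent of half this angle, whatever the lens; pixels are square), "cx", "cy" (the principal point, pixels), "rvec" (rotation vector, rad) and "tvec" (3), from world to camera coordinates, as OpenCV has them. Camera axes: x right, y down, z forward; pixel columns grow to the right and rows downward; lengths in m; the calibration is good to about 2 mm. A picture is of the moment at which its call begins: read the wrist's pose just before it. camera_model takes no time and is no camera call; for the wrist camera it gives the pose at the moment of the call.
- order.finish_job(): hands the job in; it is judged then, once.
The state is a dict: "time_s": time; "q": joint angles; "joint_velocities": joint speeds; "effort": joint torques, N m; "tcp_pos": TCP position; "eef_rot": TCP orientation; "wrist_force": force on the tool from outside, world axes, zero at the start; "torque": the same for the moment, N m; "grip_width": finger opening in m; "grip_force": force on a finger pad.
Only numpy, scipy, OpenCV 4.12 (cv2) and the standard library are available. Lean on these libraries where they do the work, as an engineer would, in place of code of your own. Each camera call takes 0.05 s, during which the arm holds its last target. There are 200 camera calls.

TASK

Pick up the hand magnifier and hang it by its wire eye on the freely swinging pendant hook of the desk stand. First steady the hook: with the front of the magnifier's own eye, press the hook's shank gently back against its rubber stop and hold it still there for a moment; then, keeping that contact, slide the eye down over the hook's upturned tip, let the handle down gently and leave the magnifier hanging quietly. Never shove the hook (a light fingertip's push is enough), and leave the tape roll and the tin where they are.

Things in the scene. Friction and masses are not known exactly. Their poses are not given: they have to be found in the camera images.
- magnifier_center (a point): Centre of the magnifier's handle, half-way up (7 mm above the desk as it lies flat). Dark wooden handle 88 x 17 x 14 mm with a round lens behind and a steel wire eye in front. Axes: +x along the handle from lens to eye, z up. Handle from x = -34 to +54 mm, lens (58 mm across, 9 thick) centred at -64, eye at +78. Grip across y at this point. About 0.09 kg.
- magnifier_eye (a point): Centre of the magnifier's hanging eye: a ring of 6 mm wire, hole 17 mm across, 29 mm outside, flat in the magnifier's plane (same axes as magnifier_center, 78 mm further along +x, same height). Its front edge lies 14.5 mm ahead of this point. Polished wire: with a light push it slides on the hook; pressed hard it drags and turns the magnifier in the fingers.
- stand: Fixed stand: round dark foot 116 mm across, thin upright post, and on top a steel arm reaching forward along the stand's -x axis (toward the robot), top edge 330 mm above the desk; the hook hangs under the arm's front end. Origin on the desk at the post's axis, z up. Over 12 N on the stand or hook would bend it.
- pin_level (a point): Point on the post's axis (same axes as the stand), 306 mm above the desk, level with the cross pin (along y) on which the hook swings. The arm is telescopic and clamped: the pin lies anywhere from 108 to 132 mm from here along -x, set by hand and not measured. A small fork holds the pin; the rubber stop hangs behind the shank, 26 to 38 mm below the pin.
- tip_level (a point): Point of the stand 231 mm above the desk, 120 mm from the post along -x (stand's axes): the height of the hook's tip top when plumb. Hook: 6 mm wire in the stand's x-z plane; straight shank from the pin down 100 mm, U bend toward -x, upturned tip parallel to the shank, 17.5 mm in front of it (axes), its top 75 mm below the pin; inside of the bend 106 mm below the pin.
- hook (a joint): Swing of the hook about its pin, rad: 0 plumb, + when its lower end swings away from the robot (stand's +x). Nearly undamped, up to 0.22 either way, never rests by itself. At 0.25 the shank meets the rubber stop (stiff: a few N per mm). Pressed there, shank and tip slope: 0.26 mm away from the robot per mm down. An eye whose front touches the shank is centred over the tip. 0.06 kg.
- tape_roll: Loose beige tape roll lying flat, 52 mm across, 15 mm high; origin under its centre. Bystander.
- tin: Loose round tin with a lid, 65 mm across, 33 mm high; origin under its centre. Bystander.

How it is judged:
By the outcome, as a careful person would: the job done as asked, in the order asked, and still so for the second after the job is handed in, with the robot touching nothing.
It also fails if it takes over 72 s, if anything falls off the work surface, if the arm or the gripper's body presses on something with over 40 N, if the wrist force passes 120 N, or if a joint passes its speed limit or range.

## Working session

There is one attempt and no reset: what is moved stays moved. The work goes in short steps, Python scripts to look and compute and a tool call to move; the robot and the scene stay as the last step left them, time stands still between calls to the robot, and variables do not carry over. Pictures are saved under pics/ and viewed, at most 10 in all, crops included, and the job is handed in when it is done.

Besides the shell and the picture viewer there is one more tool, called after "Call:" by a JSON object that holds its "name" and its "arguments". apply_moves: Moves the arm, as the interface text tells. Its arguments: {"type":"object","properties":{"plan":{"type":"array"},"force":{"type":"number"}},"required":["plan"]}

```bash
mkdir -p pics; cat > h.py <<'E'
import numpy as np, cv2
from rig import r, capture, camera_model, order
def px2w(cm,u,v,d,shape=(420,560)):
    f=shape[0]/2/np.tan(np.radians(cm["fov_y"])/2)
    p=np.array([(u-cm["cx"])/f*d,(v-cm["cy"])/f*d,d])
    R=cv2.Rodrigues(np.array(cm["rvec"],float))[0]
    return R.T@(p-np.array(cm["tvec"],float))
def w2px(cm,P):
    f=210/np.tan(np.radians(cm["fov_y"])/2)
    R=cv2.Rodrigues(np.array(cm["rvec"],float))[0]
    p=R@np.array(P)+np.array(cm["tvec"],float)
    return f*p[0]/p[2]+cm["cx"],f*p[1]/p[2]+cm["cy"]
def ray(cm,u,v,z):
    a=px2w(cm,u,v,1.);R=cv2.Rodrigues(np.array(cm["rvec"],float))[0]
    c=-R.T@np.array(cm["tvec"],float); return c+(a-c)*(z-c[2])/(a-c)[2]
E
python3 - <<'E'
from h import *
print({k:v for k,v in r.sense().items()})
for n in ["scene","top"]:
    cm=camera_model(n); print(n,cm)
    im,d=capture(n); cv2.imwrite(f"pics/{n}0.png",im); np.savez(f"{n}0.npz",im=im,d=d)
E
```

```text
{'time_s': 0.0, 'q': array([ 1.23489457,  0.47781433,  0.02233652,  1.55642483, -0.0114767 ,
        1.10931617, -0.08305257]), 'joint_velocities': array([ 1.13601681e-03,  2.09017217e-03, -1.21778988e-03,  9.37381212e-05,
       -2.97737528e-04,  1.22657623e-03, -3.12051877e-05]), 'effort': array([-5.23751460e-04, -5.82863653e+01,  1.53454151e+00, -2.72612983e+01,
       -5.43920591e-02,  1.69610622e-02,  1.34945994e-04]), 'tcp_pos': array([ 0.15228441, -0.65698151,  0.22168339]), 'eef_rot': array([-3.11943472e+00, -3.56981331e-01,  5.69519022e-04]), 'wrist_force': array([-0.31129645,  0.10144236, -0.32378801]), 'torque': array([ 0.00250198,  0.03862014, -0.00041847]), 'grip_force': 0.0, 'grip_width': 0.08777976328898629}
scene {'fov_y': 52.61549195235063, 'cx': 282.95220547252774, 'cy': 212.01105118549336, 'rvec': array([ 0.57418683, -2.62506778,  1.22188063]), 'tvec': array([0.5730693 , 0.28824108, 0.78795732])}
top {'fov_y': 54.71462884715711, 'cx': 275.0155990024226, 'cy': 208.79304181046223, 'rvec': array([ 2.15228096, -2.1024313 ,  0.22593782]), 'tvec': array([0.0307188 , 0.64371137, 1.04474298])}
```

View pics/scene0.png

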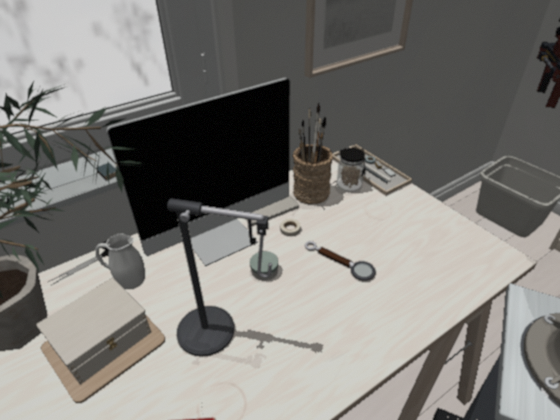

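View pics/top0.png

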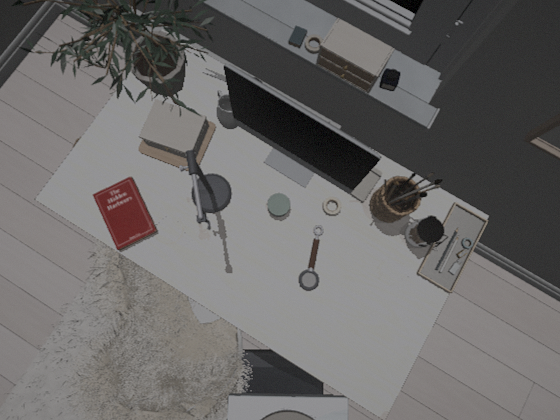

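The scene view shows the magnifier (lens 362,270; eye 311,246), the stand foot (205,330) and the hook under (263,225). The top view shows the lens at (309,280), eye (318,231), foot (212,193), tin (278,206) and tape (332,206). I'll take enlarged crops for precision.

```bash
python3 - <<'E'
from h import *
T=np.load("top0.npz");S=np.load("scene0.npz")
a=cv2.resize(T["im"][140:300,170:350],None,fx=4.4,fy=3.7*4.4/3.7*0.84,interpolation=cv2.INTER_CUBIC)
a=cv2.resize(T["im"][140:300,170:350],(675,600),interpolation=cv2.INTER_CUBIC)
cv2.imwrite("pics/topc.png",a)
b=cv2.resize(S["im"][190:350,160:373],(799,600),interpolation=cv2.INTER_CUBIC)
cv2.imwrite("pics/scenec.png",b)
cm=camera_model("top")
for n,u,v,z in [("lens",309,280,.007),("eye",318,231,.007),("foot",212,193,.01),("armend",203,222,.33),("posttop",191,157,.33),("tin",278,206,.033),("tape",332,206,.015)]:
    print(n,ray(cm,u,v,z).round(4),px2w(cm,u,v,T["d"][v,u]).round(4))
cm=camera_model("scene")
for n,u,v in [("lens",362,270),("post",186,210),("armend",265,222),("foot",190,335)]:
    print(n,px2w(cm,u,v,S["d"][v,u]).round(4))
E
```

```text
lens [ 0.4547 -0.0537  0.007 ] [ 0.4547 -0.0535  0.0092]
eye [ 0.5925 -0.0786  0.007 ] [ 0.5937 -0.0797 -0.0015]
foot [0.6947 0.2269 0.01  ] [0.6922 0.2253 0.0208]
armend [0.5591 0.1959 0.33  ] [ 6.114e-01  2.496e-01 -2.000e-04]
posttop [0.6964 0.2287 0.33  ] [0.6946 0.2276 0.3355]
tin [0.6568 0.0371 0.033 ] [0.6566 0.0372 0.0338]
tape [ 0.6644 -0.1176  0.015 ] [ 0.6678 -0.1202 -0.0013]
lens [ 0.4561 -0.0478  0.0103]
post [0.6783 0.2377 0.3273]
armend [0.5605 0.2095 0.3236]
foot [0.7117 0.2598 0.0145]
```

View pics/topc.png

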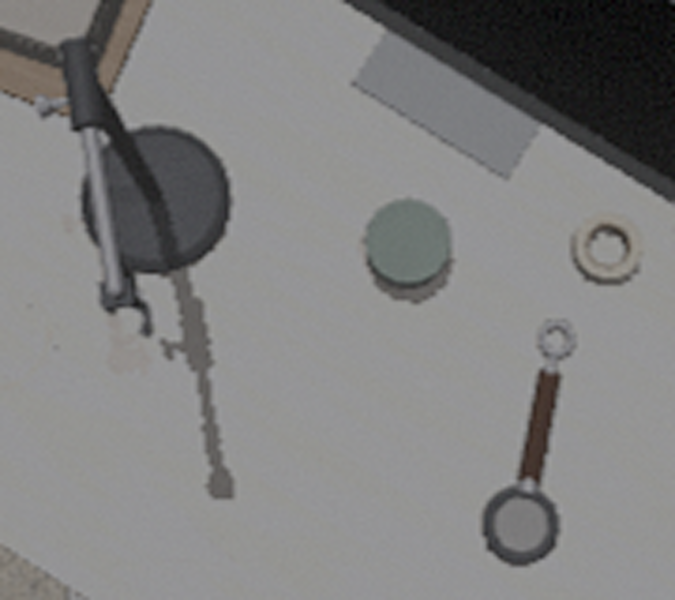

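View pics/scenec.png

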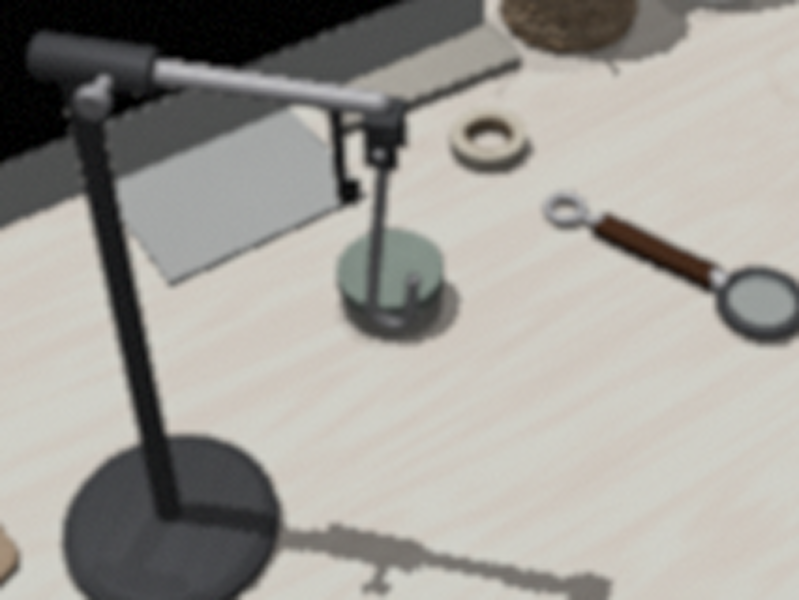

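Crops: in the top view (scale 3.75) the foot centre is (156,199), arm rod (97,140)→(118,285), eye (557,341), lens (521,525). In the scene view the pin is at (380,153), the stop at (348,190) and the hook tip top at (413,275).

```bash
python3 - <<'E'
from h import *
ct=camera_model("top");cs=camera_model("scene")
t=lambda u,v,z:ray(ct,170+u/3.75,140+v/3.75,z)
s=lambda u,v,z:ray(cs,160+u/3.75,190+v/3.75,z)
lens=t(521,525,.009);eye=t(557,341,.008)
d=eye-lens;print("lens",lens,"eye",eye,np.linalg.norm(d),np.degrees(np.arctan2(d[1],d[0])))
u=d[:2]/np.linalg.norm(d[:2]);print("centre est",(lens[:2]+64*u/1000+eye[:2]-78*u/1000)/2)
print("scene eye",s(567,210,.008),"lens",s(762,303,.009))
print("foot top-view",t(156,199,.012),"scene foot base",s(172,535,.012), "post base",s(166,515,.012))
a=t(97,140,.33);b=t(118,285,.33);e=b-a;print("arm",a,b,np.degrees(np.arctan2(-e[1],-e[0])))
a=s(158,72,.323);b=s(385,103,.323);e=b-a;print("arm scene",a,b,np.degrees(np.arctan2(-e[1],-e[0])))
print("pin scene",s(380,153,.306),"stop",s(348,190,.274))
cw=camera_model("wrist");print(cw,r.sense()["tcp_pos"])
E
```

```text
lens [ 0.45467958 -0.05332176  0.009     ] eye [ 0.59256629 -0.07998748  0.008     ] 0.14044502360040467 -10.945238856071894
centre est [ 0.51675027 -0.06532553]
scene eye [ 0.59080362 -0.074202    0.008     ] lens [ 0.45317614 -0.04778754  0.009     ]
foot top-view [0.69399181 0.22772693 0.012     ] scene foot base [0.68752454 0.24105706 0.012     ] post base [0.69721051 0.23187919 0.012     ]
arm [0.65260722 0.21591693 0.33      ] [0.57138081 0.19973305 0.33      ] 11.268277698490332
arm scene [0.66071717 0.22202152 0.323     ] [0.56848788 0.2013263  0.323     ] 12.647047103012527
pin scene [0.5660966  0.21182879 0.306     ] stop [0.58495932 0.2069378  0.274     ]
{'fov_y': 65.83058199588454, 'cx': 278.9940407619618, 'cy': 209.9945012060582, 'rvec': array([-2.27110508,  1.80605324,  0.26783507]), 'tvec': array([-0.67431991, -0.03451782,  0.39211249])} [ 0.15230786 -0.65705801  0.22179472]
```

```bash
cat >> h.py <<'E'
def go(P,yaw,P0=None,yaw0=None):
    "shift (cm, tool axes) and turn (deg) from current pose to TCP P with tool x at world yaw"
    s=r.sense();R=cv2.Rodrigues(s["eef_rot"])[0]
    y0=np.degrees(np.arctan2(R[1,0],R[0,0]))
    P0=s["tcp_pos"] if P0 is None else P0
    print("t",s["time_s"],"tcp",s["tcp_pos"].round(4),"yaw",y0.round(2),"z",R[:,2].round(3),"F",s["wrist_force"].round(2),"shift cm",(R.T@(np.array(P)-P0)*100).round(2),"turn",round(y0-yaw,2))
E
python3 - <<'E'
from h import *
go([.505,-.063,.16],-10.9)
s=r.sense();cw=camera_model("wrist");R=cv2.Rodrigues(cw["rvec"])[0];c=-R.T@cw["tvec"]
Rt=cv2.Rodrigues(s["eef_rot"])[0];print("cam in tool",Rt.T@(c-s["tcp_pos"]),"axis",Rt.T@R[2])
E
```

```text
t 0.1 tcp [ 0.1523 -0.6571  0.2218] yaw 13.05 z [-0.     0.002 -1.   ] F [ 0.12  0.22 -0.03] shift cm [ 47.78 -49.89   6.25] turn 23.95
cam in tool [ 0.07938851  0.00026881 -0.1625593 ] axis [-2.88185757e-01 -2.78374055e-04  9.57574484e-01]
```

Call:
{"name": "apply_moves", "arguments": {"plan": [[[8.0,2.4,-2.5,0.3,-7.8],[8.0,4.8,-5.0,0.6,-15.6],[8.0,7.2,-7.5,0.9,-23.4],[8.0,9.6,-10.0,1.2,-31.2],[8.0,12.0,-12.5,1.5,-39.0],[8.0,14.4,-15.0,1.8,-46.8],[8.0,16.8,-17.5,2.1,-54.6],[8.0,19.2,-20.0,2.4,-62.4],[8.0,21.6,-22.5,2.7,-70.2],[8.0,24.0,-25.0,3.0,-78.0]]]}}

```text
time_s: 1.1
tcp_pos: [0.3301, -0.3584, 0.1923]
eef_rot: [-2.194, -2.247, 0.0]
wrist_force: [0.1, -0.3, 1.2]
grip_width: 0.0804
grip_force: 0.0
```

```bash
python3 - <<'E'
from h import *
go([.505,-.063,.16],169.1); print(r.sense()["q"].round(2))
E
```

```text
t 1.1 tcp [ 0.3301 -0.3584  0.1923] yaw 91.37 z [-0.  0. -1.] F [ 0.08 -0.31  1.19] shift cm [29.11 18.19  3.23] turn -77.73
[ 1.03  0.23 -0.38  2.    0.11  0.93  0.62]
```

Call:
{"name": "apply_moves", "arguments": {"plan": [[[8.0,2.9,1.8,0.3,-7.8],[8.0,5.8,3.6,0.6,-15.6],[8.0,8.7,5.5,1.0,-23.4],[8.0,11.6,7.3,1.3,-31.2],[8.0,14.5,9.1,1.6,-39.0],[8.0,17.4,10.9,1.9,-46.8],[8.0,20.4,12.7,2.2,-54.6],[8.0,23.3,14.5,2.6,-62.4],[8.0,26.2,16.4,2.9,-70.2],[8.0,29.1,18.2,3.2,-77.7]]]}}

```text
time_s: 2.1
tcp_pos: [0.5068, -0.0645, 0.1603]
eef_rot: [-0.3, -3.127, 0.0]
wrist_force: [0.9, 0.4, -0.4]
grip_width: 0.0797
grip_force: 0.0
```

```bash
python3 - <<'E'
from h import *
go([.505,-.063,.16],169.1); print(r.sense()["q"].round(2))
capture("top");s=r.sense();cw=camera_model("wrist");im,d=capture("wrist");print(s["tcp_pos"])
np.savez("w1.npz",im=im,d=d,rvec=cw["rvec"],tvec=cw["tvec"],cx=cw["cx"],cy=cw["cy"],fov_y=cw["fov_y"])
cv2.imwrite("pics/w1.png",im)
E
```

```text
t 2.1 tcp [ 0.5068 -0.0645  0.1603] yaw 169.05 z [-0. -0. -1.] F [ 0.88  0.35 -0.43] shift cm [0.21 0.11 0.03] turn -0.05
[ 0.63  0.38 -0.76  1.97  0.33  0.92  1.08]
[ 0.50938138 -0.05846256  0.16068669]
```

View pics/w1.png

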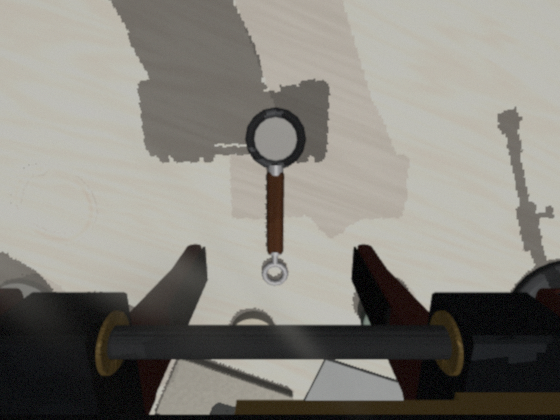

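The wrist view shows the lens at (275,139), handle axis at column 275 and eye at (275,271).

```bash
python3 - <<'E'
from h import *
w=dict(np.load("w1.npz"))
lens=ray(w,275,138.5,.009);eye=ray(w,274.5,271,.008);hb=ray(w,275,173,.014);hf=ray(w,275,253,.014)
d=eye-lens;u=d/np.linalg.norm(d);print(lens,eye,np.linalg.norm(d),np.degrees(np.arctan2(d[1],d[0])),hb,hf,np.linalg.norm(hf-hb))
print("centre from lens",lens+.064*u,"from eye",eye-.078*u)
print(w2px(camera_model("top"),lens),w2px(camera_model("top"),eye))
c=(lens+.064*u+eye-.078*u)/2
g=c-.012*u; go([g[0],g[1],.03],np.degrees(np.arctan2(d[1],d[0]))+180)
E
```

```text
[ 0.45464642 -0.0519558   0.009     ] [ 0.59191862 -0.07793962  0.008     ] 0.13971333890804521 -10.718524977621975 [ 0.48624228 -0.05777101  0.014     ] [ 0.56862186 -0.07303154  0.014     ] 0.08378114483015146
centre from lens [ 0.51752818 -0.06385849  0.00854192] from eye [ 0.51528147 -0.06343321  0.00855829]
(np.float64(308.44105128659453), np.float64(280.00119223587416)) (np.float64(317.8133187674333), np.float64(231.1421538197091))
t 2.2 tcp [ 0.5081 -0.0607  0.1606] yaw 169.29 z [ 0.001  0.003 -1.   ] F [-0.39  0.56 -0.26] shift cm [ 0.34 -0.18 13.06] turn 0.01
```

Call:
{"name": "apply_moves", "arguments": {"plan": [[[5.0,0.3,-0.2,2.5,0],[4.0,0.3,-0.2,5.0,0],[4.0,0.3,-0.2,7.5,0],[4.0,0.3,-0.2,10.0,0],[4.0,0.3,-0.2,12.0,0],[4.0,0.3,-0.2,13.0,0],[4.0,0.3,-0.2,13.5,0],[4.0,0.3,-0.2,13.5,0],[4.0,0.3,-0.2,13.5,0],[4.0,0.3,-0.2,13.5,0]]]}}

```text
time_s: 3.2
tcp_pos: [0.5037, -0.0671, 0.0265]
eef_rot: [0.308, 3.125, -0.0]
wrist_force: [-0.1, -0.8, -0.3]
grip_width: 0.04
grip_force: 0.0
```

```bash
python3 - <<'E'
from h import *
go([.5046,-.0614,.003],169.3)
E
```

```text
t 3.2 tcp [ 0.5037 -0.0671  0.0265] yaw 168.73 z [ 0.002 -0.    -1.   ] F [-0.13 -0.79 -0.26] shift cm [0.03 0.57 2.35] turn -0.57
```

```bash
python3 - <<'E'
from h import *
for i in range(4):
    capture("top"); s=r.sense(); print(s["time_s"],s["tcp_pos"].round(4),s["wrist_force"].round(2))
go([.5046,-.0614,.003],169.3)
E
```

```text
3.25 [ 0.5037 -0.067   0.0264] [ 0.43 -0.03 -0.23]
3.3 [ 0.5036 -0.067   0.0263] [ 0.61  0.09 -0.17]
3.35 [ 0.5035 -0.067   0.0262] [-1.01 -0.1  -0.72]
3.4 [ 0.5034 -0.067   0.0261] [-0.17 -0.52  0.25]
t 3.4 tcp [ 0.5034 -0.067   0.0261] yaw 168.74 z [ 0.001 -0.    -1.   ] F [-0.17 -0.52  0.25] shift cm [-0.01  0.58  2.31] turn -0.56
```

Call:
{"name": "apply_moves", "arguments": {"plan": [[[4.0,0,0.3,0.0,-0.5],[4.0,0,0.58,0.5,-0.5],[4.0,0,0.58,1.2,-0.5],[4.0,0,0.58,1.8,-0.5],[4.0,0,0.58,2.2,-0.5],[4.0,0,0.58,2.25,-0.5],[1.0,0,0.58,2.25,-0.5],[1.0,0,0.58,2.25,-0.5],[1.0,0,0.58,2.25,-0.5],[1.0,0,0.58,2.25,-0.5]]], "force": 12}}

```text
time_s: 4.4
tcp_pos: [0.5044, -0.0613, 0.0034]
eef_rot: [0.294, 3.127, -0.0]
wrist_force: [-0.2, -0.1, 0.9]
grip_width: 0.0171
grip_force: 12.0
```

```bash
python3 - <<'E'
from h import *
capture("top");capture("top");s=r.sense();print(s["grip_width"],s["grip_force"])
go([.5046,-.0614,.003],169.3)
E
```

```text
0.016849754036342524 12.000120878219604
t 4.5 tcp [ 0.5044 -0.0613  0.0033] yaw 169.25 z [ 0. -0. -1.] F [-0.44 -0.86  1.15] shift cm [-0.02 -0.01  0.03] turn -0.05
```

Call:
{"name": "apply_moves", "arguments": {"plan": [[[1.0,0,0,-1,0],[1.0,0,0,-3,0],[1.0,0,0,-6.5,0],[1.0,0,0,-10.5,-2],[1.0,1.0,1.0,-14.5,-5],[1.0,2.5,3.5,-18.5,-8],[1.0,4.2,6.5,-21.5,-11],[1.0,6.2,9.5,-23.4,-14],[1.0,8.2,12.5,-24.2,-17],[1.0,10.0,15.2,-24.2,-19]]]}}

```text
time_s: 5.5
tcp_pos: [0.4339, 0.1086, 0.247]
eef_rot: [-0.23, 3.13, -0.002]
wrist_force: [0.8, 1.2, -1.0]
grip_width: 0.0167
grip_force: 12.0
```

```bash
python3 - <<'E'
from h import *
go([.411,.1677,.2455],192)
E
```

```text
t 5.5 tcp [0.4339 0.1086 0.247 ] yaw -171.59 z [ 0.003 -0.001 -1.   ] F [ 0.81  1.24 -0.98] shift cm [1.4  6.18 0.14] turn -363.59
```

Call:
{"name": "apply_moves", "arguments": {"plan": [[[1.0,0.4,1.8,0,-1],[1.0,0.8,3.6,0,-2],[1.0,1.1,4.8,0,-3],[1.0,1.3,5.5,0,-3.6],[1.0,1.4,5.8,0,-3.6],[1.0,1.4,5.8,0,-3.6],[1.0,1.4,5.8,0,-3.6],[1.0,1.4,5.8,0,-3.6],[1.0,1.4,5.8,0,-3.6],[1.0,1.4,5.8,0,-3.6]]]}}

```text
time_s: 6.5
tcp_pos: [0.4123, 0.1618, 0.2451]
eef_rot: [-0.323, 3.125, -0.0]
wrist_force: [0.4, -0.4, -0.3]
grip_width: 0.0168
grip_force: 12.0
```

```bash
python3 - <<'E'
from h import *
im,d=capture("scene");t,dt=capture("top")
go([.411,.1677,.2455],192)
np.savez("s2.npz",im=im,d=d,t=t,dt=dt)
a=cv2.resize(im[195:285,205:385],(800,400),interpolation=cv2.INTER_CUBIC)
b=cv2.resize(t[180:290,150:270],(600,550),interpolation=cv2.INTER_CUBIC)
cv2.imwrite("pics/s2.png",a);cv2.imwrite("pics/t2.png",b)
E
```

```text
t 6.6 tcp [0.4122 0.162  0.2451] yaw -168.17 z [-0. -0. -1.] F [-0.02 -0.05 -1.14] shift cm [-0.    0.58 -0.04] turn -360.17
```

View pics/s2.png

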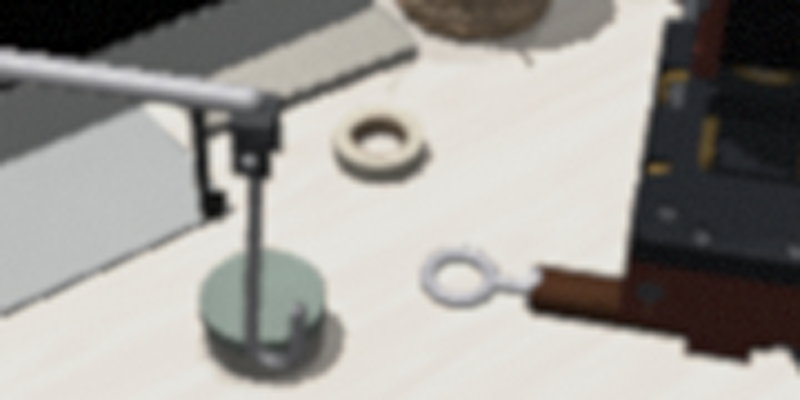

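View pics/t2.png

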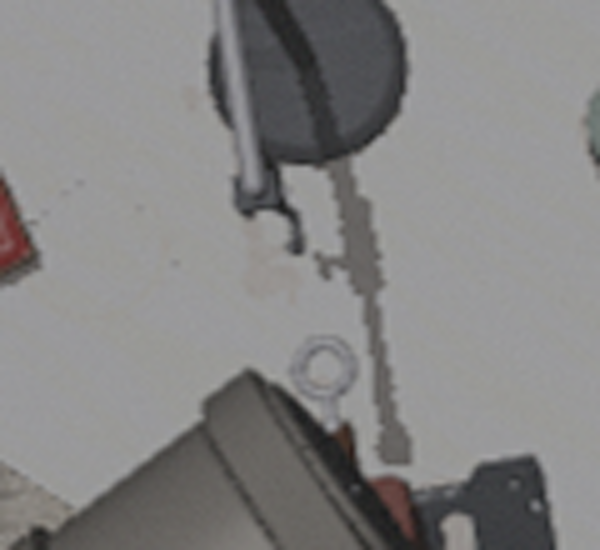

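In the scene crop (scale 4.444) the eye is at (459,277), tip top (300,305), pin (249,160) and shank bottom (253,355). In the top crop (scale 5) the eye is at (325,368), hook tip near (298,245) and fork front (258,192). I'll triangulate relative to the eye.

```bash
cat >> h.py <<'E'
def tri(us,ut):
    A=[];b=[]
    for n,(u,v) in (("scene",us),("top",ut)):
        cm=camera_model(n);R=cv2.Rodrigues(np.array(cm["rvec"],float))[0];c=-R.T@cm["tvec"]
        w=px2w(cm,u,v,1.)-c;w/=np.linalg.norm(w);M=np.eye(3)-np.outer(w,w);A.append(M);b.append(M@c)
    p=np.linalg.solve(sum(A),sum(b));return p,[np.linalg.norm(a@p-q).round(4) for a,q in zip(A,b)]
E
python3 - <<'E'
from h import *
S=lambda u,v:(205+u/4.4444-.4,195+v/4.4444-.4);T=lambda u,v:(150+u/5-.4,180+v/5-.4)
cs,ct=camera_model("scene"),camera_model("top")
s=r.sense();R=cv2.Rodrigues(s["eef_rot"])[0];eye=s["tcp_pos"]-.090*R[:,0]+[0,0,.0037];print("eye pred",eye.round(4))
print("eye tri",tri(S(459,277),T(325,368)))
print("eye ray scene",ray(cs,*S(459,277),eye[2]).round(4),"top",ray(ct,*T(325,368),eye[2]).round(4))
print("tip tri",tri(S(300,303),T(298,247)))
print("fork top-front tri",tri(S(268,100),T(258,190)))
print("pin@.306",ray(cs,*S(249,160),.306).round(4), "shank bottom@.2",ray(cs,*S(254,358),.2).round(4))
for p,q in (((235,60),(252,180)),): 
  a,b=ray(ct,*T(*p),.33),ray(ct,*T(*q),.33);print("rod",a.round(4),b.round(4),np.degrees(np.arctan2(*(a-b)[1::-1])))
# rod fit on depth: points in top with z in .31-.34
z=np.load("s2.npz")
for nm,dd,cm in (("scene",z["d"],cs),("top",z["dt"],ct)):
  v,u=np.nonzero(dd>0);f=210/np.tan(np.radians(cm["fov_y"])/2);d=dd[v,u]
  Rc=cv2.Rodrigues(np.array(cm["rvec"],float))[0]
  P=(np.c_[(u-cm["cx"])/f*d,(v-cm["cy"])/f*d,d]-cm["tvec"])@Rc
  m=(P[:,2]>.312)&(P[:,2]<.34)&(P[:,0]>.585)&(P[:,0]<.67)&(abs(P[:,1]-.205)<.04)
  Q=P[m];k=np.polyfit(Q[:,0],Q[:,1],1);print(nm,m.sum(),"yaw",np.degrees(np.arctan(k[0])),"y at .57,.695",np.polyval(k,[.57,.695]),Q[:,2].mean())
  m=(P[:,2]>.18)&(P[:,2]<.30)&(P[:,0]>.55)&(P[:,0]<.61)&(abs(P[:,1]-.205)<.04)
  for lo in np.arange(.18,.30,.02):
    q=P[m&(P[:,2]>=lo)&(P[:,2]<lo+.02)]; print(lo.round(2),len(q),q.mean(0).round(4) if len(q) else "")
E
```

```text
eye pred [0.5003 0.1804 0.2488]
eye tri (array([0.50296909, 0.17990926, 0.2475256 ]), [np.float64(0.0001), np.float64(0.0001)])
eye ray scene [0.5024 0.1811 0.2488] top [0.503  0.1798 0.2488]
tip tri (array([0.55863518, 0.19738026, 0.22683792]), [np.float64(0.001), np.float64(0.001)])
fork top-front tri (array([0.56725008, 0.20045346, 0.32403669]), [np.float64(0.0019), np.float64(0.0019)])
pin@.306 [0.5673 0.2119 0.306 ] shank bottom@.2 [0.5726 0.207  0.2   ]
rod [0.6222 0.2126 0.33  ] [0.5721 0.2028 0.33  ] 11.132068622163453
scene 455 yaw 13.632376364670288 y at .57,.695 [0.20648787 0.23680334] 0.3267584864184599
0.18 16 [0.5666 0.206  0.1983]
0.2 68 [0.5658 0.206  0.2092]
0.22 52 [0.5661 0.2057 0.2282]
0.24 29 [0.5713 0.2071 0.2505]
0.26 79 [0.5773 0.2087 0.2734]
0.28 67 [0.5787 0.2099 0.2904]
top 227 yaw 12.757678560064658 y at .57,.695 [0.20078198 0.2290842 ] 0.3293717741238984
0.18 5 [0.5721 0.2023 0.1987]
0.2 14 [0.5715 0.2005 0.206 ]
0.22 9 [0.5631 0.199  0.229 ]
0.24 2 [0.5727 0.2019 0.2451]
0.26 6 [0.5845 0.2009 0.2765]
0.28 5 [0.5884 0.2036 0.2878]
```

```bash
python3 - <<'E'
from h import *
S=lambda u,v:(205+u/4.4444-.4,195+v/4.4444-.4)
cs=camera_model("scene");R=cv2.Rodrigues(np.array(cs["rvec"],float))[0];c=-R.T@cs["tvec"]
th=np.radians(12);ex=np.array([np.cos(th),np.sin(th),0]);n=np.array([-ex[1],ex[0],0]);O=np.array([.6942,.2274,0])
def pl(p,off=0):
    w=px2w(cs,*S(*p),1.)-c;P=c+w*((O-c)@n+off)/(w@n);return ((P-O)@ex*1000).round(1),(P[2]*1000).round(1)
for k,p,o in (("pin face",(249,160),.006),("fork front top",(278,100),.006),("fork bottom",(250,176),.006),("shank",(255,200),0),("shank",(254,250),0),("shank",(252,330),0),("tip",(300,303),0),("stop",(214,205),0.004),("stopR",(228,208),0.004),("eye",(459,277),0)): print(k,pl(p,o))
e=np.array([.5029,.1799,.2475]);print("eye",(e-O)@ex,(e-O)@n)
go([.411,.1677,.2455],192)
E
```

```text
pin face (np.float64(-125.8), np.float64(301.0))
fork front top (np.float64(-136.8), np.float64(329.8))
fork bottom (np.float64(-125.8), np.float64(293.7))
shank (np.float64(-125.2), np.float64(276.7))
shank (np.float64(-123.9), np.float64(251.7))
shank (np.float64(-121.3), np.float64(209.2))
tip (np.float64(-140.2), np.float64(228.1))
stop (np.float64(-111.5), np.float64(275.2))
stopR (np.float64(-116.5), np.float64(274.8))
eye (np.float64(-198.1), np.float64(254.5))
eye -0.19699544133422064 -0.0066885045814183905
t 6.6 tcp [0.4122 0.162  0.2451] yaw -168.17 z [-0. -0. -1.] F [-0.02 -0.05 -1.14] shift cm [-0.    0.58 -0.04] turn -360.17
```

Call:
{"name": "apply_moves", "arguments": {"plan": [[[1.0,0,0.2,0,-0.2],[1.0,0,0.45,0,-0.2],[1.0,-0.4,0.65,0,-0.2],[1.0,-1.0,0.65,0,-0.2],[1.0,-1.7,0.65,0,-0.2],[1.0,-2.3,0.65,0,-0.2],[1.0,-2.8,0.65,0,-0.2],[1.0,-3.1,0.65,0,-0.2],[1.0,-3.2,0.65,0,-0.2],[1.0,-3.3,0.65,0,-0.2]]]}}

```text
time_s: 7.6
tcp_pos: [0.4431, 0.1753, 0.2451]
eef_rot: [0.33, -3.124, 0.0]
wrist_force: [-0.3, 0.5, -0.9]
grip_width: 0.0164
grip_force: 12.0
```

```bash
cat >> h.py <<'E'
th=np.radians(12);EX=np.array([np.cos(th),np.sin(th),0]);EN=np.array([-EX[1],EX[0],0]);O=np.array([.6942,.2274,0])
def st(n=6,cam="scene"):
    F=[];T=[]
    for i in range(n):
        im,d=capture(cam);s=r.sense();F.append(s["wrist_force"]);T.append(s["torque"])
    F=np.mean(F,0);T=np.mean(T,0);R=cv2.Rodrigues(s["eef_rot"])[0];e=s["tcp_pos"]-.0925*R[:,0]+[0,0,.003]-O
    print("t",round(s["time_s"],2),"tcp",s["tcp_pos"].round(4),"yaw",np.degrees(np.arctan2(R[1,0],R[0,0])).round(2),"eye mm x,y,z",(e@EX*1e3).round(1),(e@EN*1e3).round(1),(e[2]*1e3).round(1),"F ex,en,z",(F@EX).round(2),(F@EN).round(2),F[2].round(2),"T",(T@EX).round(3),(T@EN).round(3),T[2].round(3),"w",s["grip_width"].round(4))
    return im,d
E
python3 -c "
from h import *
st(8)"
```

```text
Traceback (most recent call last):
  File "h.py", line 34, in st
    print("t",round(s["time_s"],2),"tcp",s["tcp_pos"].round(4),"yaw",np.degrees(np.arctan2(R[1,0],R[0,0])).round(2),"eye mm x,y,z",(e@EX*1e3).round(1),(e@EN*1e3).round(1),(e[2]*1e3).round(1),"F ex,en,z",(F@EX).round(2),(F@EN).round(2),F[2].round(2),"T",(T@EX).round(3),(T@EN).round(3),T[2].round(3),"w",s["grip_width"].round(4))
                                                                                                                                                                                                                                                                                                               ^^^^^^^^^^^^^^^^^^^^^
AttributeError: 'float' object has no attribute 'round'
```

```bash
sed -i 's/s\["grip_width"\].round(4))/round(s["grip_width"],4))/' h.py; python3 -c "
from h import *
st(6)"
```

```text
t 8.3 tcp [0.4431 0.1753 0.2452] yaw -167.95 eye mm x,y,z -163.9 1.3 248.2 F ex,en,z 0.28 0.33 -1.19 T 0.021 -0.145 0.015 w 0.017
```

Call:
{"name": "apply_moves", "arguments": {"plan": [[[1.0,-0.15,0,0,0],[1.0,-0.3,0,0,0],[1.0,-0.45,0,0,0],[1.0,-0.6,0,0,0],[1.0,-0.75,0,0,0],[1.0,-0.9,0,0,0],[1.0,-1.0,0,0,0],[1.0,-1.1,0,0,0],[1.0,-1.2,0,0,0],[1.0,-1.3,0,0,0]]]}}

```text
time_s: 9.3
tcp_pos: [0.4559, 0.178, 0.2451]
eef_rot: [0.33, -3.124, 0.0]
wrist_force: [0.6, -0.1, -1.1]
grip_width: 0.0166
grip_force: 12.0
```

Call:
{"name": "apply_moves", "arguments": {"plan": [[[1.0,-0.1,0,0,0],[1.0,-0.2,0,0,0],[1.0,-0.3,0,0,0],[1.0,-0.4,0,0,0],[1.0,-0.5,0,0,0],[1.0,-0.6,0,0,0],[1.0,-0.7,0,0,0],[1.0,-0.8,0,0,0],[1.0,-0.9,0,0,0],[1.0,-1.0,0,0,0]]]}}

```text
time_s: 10.3
tcp_pos: [0.4657, 0.1801, 0.2452]
eef_rot: [-0.33, 3.124, 0.0]
wrist_force: [0.3, -0.6, -1.1]
grip_width: 0.0168
grip_force: 12.0
```

```bash
python3 -c "
from h import *
st(8)"
```

```text
t 10.7 tcp [0.4656 0.1801 0.2452] yaw -167.95 eye mm x,y,z -141.0 1.3 248.2 F ex,en,z -0.23 -0.34 -1.13 T 0.025 -0.18 -0.014 w 0.0168
```

```bash
cat >> h.py <<'E'
def mot(n=8):
    fs=[]
    for i in range(n): fs.append(capture("scene")[0][240:285,240:290].astype(float)); 
    f=np.stack(fs).mean(-1);print("motion",f.std(0).max().round(1),np.sort(f.std(0).ravel())[-40:].mean().round(1))
    return fs
E
python3 -c "
from h import *
mot(6)"
```

```text
motion 12.8 10.6
```

Call:
{"name": "apply_moves", "arguments": {"plan": [[[1.0,-0.1,-0.05,0,0],[1.0,-0.2,-0.1,0,0],[1.0,-0.3,-0.1,0,0],[1.0,-0.4,-0.1,0,0],[1.0,-0.5,-0.1,0,0],[1.0,-0.6,-0.1,0,0],[1.0,-0.65,-0.1,0,0],[1.0,-0.7,-0.1,0,0],[1.0,-0.75,-0.1,0,0],[1.0,-0.8,-0.1,0,0]]]}}

```text
time_s: 12.0
tcp_pos: [0.4736, 0.1807, 0.2451]
eef_rot: [0.33, -3.124, 0.0]
wrist_force: [0.2, 0.2, -1.2]
grip_width: 0.0169
grip_force: 12.0
```

```bash
python3 -c "
from h import *
mot(6);im,d=st(8)
cv2.imwrite('pics/s3.png',cv2.resize(im[205:285,225:345],(800,533),interpolation=cv2.INTER_CUBIC))"
```

```text
motion 5.9 3.7
t 12.7 tcp [0.4736 0.1808 0.2452] yaw -167.95 eye mm x,y,z -132.9 0.3 248.2 F ex,en,z -0.14 0.41 -1.04 T 0.026 -0.113 -0.013 w 0.0166
```

View pics/s3.png

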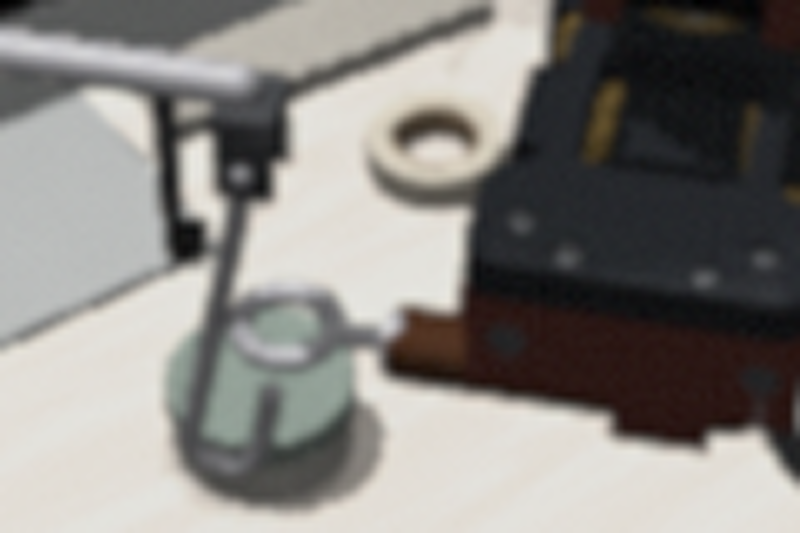

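The picture shows the eye's front edge at (225,320) touching the shank, the tip below the eye hole at (270,390), and a small gap left to the stop at (190,240). I'll continue gently.

Call:
{"name": "apply_moves", "arguments": {"plan": [[[1.0,-0.05,0,0,0],[1.0,-0.1,0,0,0],[1.0,-0.15,0,0,0],[1.0,-0.2,0,0,0],[1.0,-0.25,0,0,0],[1.0,-0.3,0,0,0],[1.0,-0.33,0,0,0],[1.0,-0.36,0,0,0],[1.0,-0.38,0,0,0],[1.0,-0.4,0,0,0]]]}}

```text
time_s: 13.7
tcp_pos: [0.4771, 0.1814, 0.245]
eef_rot: [0.33, -3.123, 0.001]
wrist_force: [-2.1, -1.2, -0.9]
grip_width: 0.0171
grip_force: 12.0
```

```bash
python3 -c "
from h import *
mot(6);st(10)"
```

```text
motion 10.2 3.5
t 14.5 tcp [0.4773 0.1815 0.245 ] yaw -167.95 eye mm x,y,z -129.2 0.3 248.0 F ex,en,z -3.26 -0.95 -1.59 T -0.08 0.596 -0.054 w 0.0168
```

Call:
{"name": "apply_moves", "arguments": {"plan": [[[1.0,-0.02,0,0,0],[1.0,-0.03,0,0,0],[1.0,-0.04,0,0,0],[1.0,-0.06,0,0,0],[1.0,-0.07,0,0,0],[1.0,-0.08,0,0,0],[1.0,-0.09,0,0,0],[1.0,-0.1,0,0,0],[1.0,-0.1,0,0,0],[1.0,-0.1,0,0,0]]]}}

```text
time_s: 15.5
tcp_pos: [0.4778, 0.1814, 0.2448]
eef_rot: [0.329, -3.123, 0.001]
wrist_force: [-5.0, -2.5, -2.6]
grip_width: 0.017
grip_force: 12.0
```

```bash
python3 -c "
from h import *
mot(6);im,d=st(10);np.save('s4.npy',im)"
```

```text
motion 2.3 1.3
t 16.3 tcp [0.4778 0.1814 0.2448] yaw -167.96 eye mm x,y,z -128.7 0.0 247.6 F ex,en,z -5.99 -1.13 -1.77 T -0.225 1.227 -0.108 w 0.0166
```

Pressing at 6 N, which is more than wanted, so I'll ease off to about 1 N.

Call:
{"name": "apply_moves", "arguments": {"plan": [[[1.0,0.05,0,0,0],[1.0,0.1,0,0,0],[1.0,0.14,0,0,0],[1.0,0.16,0,0,0],[1.0,0.17,0,0,0],[1.0,0.17,0,0,0],[1.0,0.17,0,0,0],[1.0,0.17,0,0,0],[1.0,0.17,0,0,0],[1.0,0.17,0,0,0]]]}}

```text
time_s: 17.3
tcp_pos: [0.4771, 0.1816, 0.2453]
eef_rot: [-0.33, 3.124, 0.0]
wrist_force: [-1.6, 0.9, -1.4]
grip_width: 0.017
grip_force: 12.0
```

```bash
python3 -c "
from h import *
mot(6);im,d=st(12);np.save('s4.npy',im)"
```

```text
motion 6.3 3.4
t 18.2 tcp [0.4769 0.1815 0.2452] yaw -167.95 eye mm x,y,z -129.6 0.4 248.2 F ex,en,z -0.13 0.0 -1.14 T 0.014 -0.112 -0.019 w 0.0171
```

Call:
{"name": "apply_moves", "arguments": {"plan": [[[1.0,-0.01,0,0,0],[1.0,-0.02,0,0,0],[1.0,-0.03,0,0,0],[1.0,-0.04,0,0,0],[1.0,-0.05,0,0,0],[1.0,-0.05,0,0,0],[1.0,-0.05,0,0,0],[1.0,-0.05,0,0,0],[1.0,-0.05,0,0,0],[1.0,-0.05,0,0,0]]]}}

```text
time_s: 19.2
tcp_pos: [0.4773, 0.1815, 0.2451]
eef_rot: [0.33, -3.124, 0.0]
wrist_force: [-1.4, -0.4, -0.9]
grip_width: 0.0167
grip_force: 12.0
```

```bash
python3 -c "
from h import *
st(12);mot(6);im,d=st(4);np.save('s4.npy',im)"
```

```text
t 19.8 tcp [0.4773 0.1815 0.2451] yaw -167.95 eye mm x,y,z -129.2 0.3 248.1 F ex,en,z -1.55 -0.29 -1.07 T -0.032 0.185 -0.027 w 0.0169
motion 3.4 1.5
t 20.3 tcp [0.4773 0.1815 0.2451] yaw -167.95 eye mm x,y,z -129.2 0.3 248.1 F ex,en,z -1.88 -0.26 -1.16 T -0.02 0.274 -0.037 w 0.0169
```

Call:
{"name": "apply_moves", "arguments": {"plan": [[[1.0,-0.03,0,0.1,0],[1.0,-0.06,0,0.22,0],[1.0,-0.09,0,0.35,0],[1.0,-0.12,0,0.48,0],[1.0,-0.16,0,0.62,0],[1.0,-0.2,0,0.76,0],[1.0,-0.23,0,0.9,0],[1.0,-0.27,0,1.03,0],[1.0,-0.3,0,1.15,0],[1.0,-0.31,0,1.2,0]]]}}

```text
time_s: 21.3
tcp_pos: [0.4804, 0.1822, 0.233]
eef_rot: [0.33, -3.124, -0.0]
wrist_force: [-1.9, -0.8, -2.1]
grip_width: 0.0169
grip_force: 12.0
```

```bash
python3 -c "
from h import *
im,d=st(10)
cv2.imwrite('pics/s5.png',cv2.resize(im[205:285,225:345],(800,533),interpolation=cv2.INTER_CUBIC))"
```

```text
t 21.8 tcp [0.4804 0.1822 0.2332] yaw -167.95 eye mm x,y,z -126.0 0.3 236.2 F ex,en,z -1.73 -0.46 -1.44 T -0.079 0.243 -0.045 w 0.0169
```

View pics/s5.png

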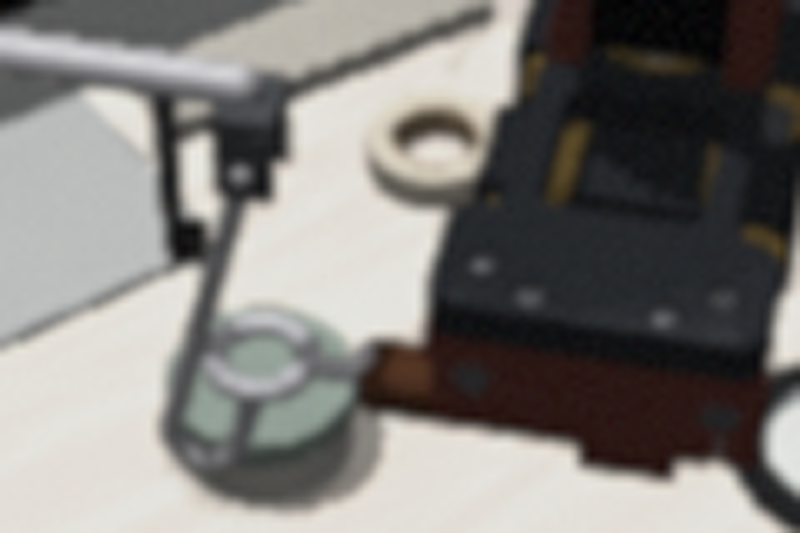

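The picture shows the shank resting on the stop (188,240), eye centre at (258,358) and tip line from (235,450) to (245,403) going under the ring. I'll check lateral alignment by projection.

```bash
python3 - <<'E'
from h import *
cs=camera_model("scene")
def P(x,y,z): 
    u,v=w2px(cs,O+EX*x+EN*y+np.array([0,0,z])); return np.round([(u-225+.5)*6.667,(v-205+.5)*6.667],0)
px=-125.5/1e3;a=.25
def hk(x,d,y=0): # hook frame: x (neg front), d depth
    return P(px+x*np.cos(a)+d*np.sin(a),y,.306-d*np.cos(a)+x*np.sin(a))
for y in (-.004,0,.004):
    print(y,"eye",P(-.126,y,.2362),"eye front",P(-.126+.0145,y,.2362),"tip top",hk(-.0175,.075,y),"tip d90",hk(-.0175,.09,y),"bend bottom",hk(-.00875,.109,y),"shank60",hk(0,.06,y),"shank90",hk(0,.09,y),"pinface",hk(0,0,y+.006))
E
```

```text
-0.004 eye [264. 344.] eye front [206. 335.] tip top [257. 364.] tip d90 [244. 402.] bend bottom [197. 438.] shank60 [200. 300.] shank90 [178. 379.] pinface [243. 146.]
0 eye [260. 356.] eye front [202. 347.] tip top [252. 375.] tip d90 [240. 414.] bend bottom [192. 449.] shank60 [196. 312.] shank90 [173. 391.] pinface [239. 157.]
0.004 eye [255. 368.] eye front [197. 358.] tip top [248. 387.] tip d90 [236. 425.] bend bottom [188. 461.] shank60 [191. 324.] shank90 [168. 402.] pinface [234. 169.]
```

Call:
{"name": "apply_moves", "arguments": {"plan": [[[1.0,0,0.03,0,0],[1.0,0,0.07,0,0],[1.0,0,0.1,0,0],[1.0,-0.03,0.1,0.1,0],[1.0,-0.06,0.1,0.22,0],[1.0,-0.09,0.1,0.36,0],[1.0,-0.13,0.1,0.5,0],[1.0,-0.17,0.1,0.64,0],[1.0,-0.2,0.1,0.76,0],[1.0,-0.21,0.1,0.8,0]]]}}

```text
time_s: 22.8
tcp_pos: [0.4822, 0.1836, 0.2249]
eef_rot: [0.33, -3.124, 0.0]
wrist_force: [-2.6, -2.2, -1.5]
grip_width: 0.0172
grip_force: 12.0
```

```bash
python3 -c "
from h import *
im,d=st(8);np.save('s6.npy',im)"
```

```text
t 23.2 tcp [0.4822 0.1836 0.2252] yaw -167.95 eye mm x,y,z -123.9 1.3 228.2 F ex,en,z -2.52 -0.96 -2.01 T -0.138 0.579 -0.066 w 0.017
```

Call:
{"name": "apply_moves", "arguments": {"plan": [[[1.0,0.03,0,0.05,0],[1.0,0.01,0,0.18,0],[1.0,-0.03,0,0.34,0],[1.0,-0.07,0,0.5,0],[1.0,-0.11,0,0.66,0],[1.0,-0.15,0,0.82,0],[1.0,-0.19,0,0.98,0],[1.0,-0.23,0,1.14,0],[1.0,-0.27,0,1.28,0],[1.0,-0.29,0,1.35,0]]]}}

```text
time_s: 24.2
tcp_pos: [0.4852, 0.1843, 0.2116]
eef_rot: [-0.33, 3.124, 0.0]
wrist_force: [-1.4, -0.7, -1.4]
grip_width: 0.017
grip_force: 12.0
```

```bash
python3 -c "
from h import *
im,d=st(8);np.save('s6.npy',im)"
```

```text
t 24.6 tcp [0.4852 0.1842 0.2117] yaw -167.95 eye mm x,y,z -120.9 1.3 214.7 F ex,en,z -0.85 -0.19 -1.44 T -0.032 0.089 -0.028 w 0.017
```

Call:
{"name": "apply_moves", "arguments": {"plan": [[[1.0,-0.03,0,0.1,0],[1.0,-0.06,0,0.2,0],[1.0,-0.08,0,0.3,0],[1.0,-0.11,0,0.4,0],[1.0,-0.14,0,0.5,0],[1.0,-0.16,0,0.6,0],[1.0,-0.18,0,0.68,0],[1.0,-0.2,0,0.75,0],[1.0,-0.2,0,0.75,0],[1.0,-0.2,0,0.75,0]]]}}

```text
time_s: 25.6
tcp_pos: [0.4868, 0.1845, 0.204]
eef_rot: [0.33, -3.124, 0.0]
wrist_force: [-1.6, 0.2, -1.4]
grip_width: 0.0167
grip_force: 12.0
```

```bash
python3 -c "
from h import *
im,d=st(8);np.save('s6.npy',im)
cv2.imwrite('pics/s6.png',cv2.resize(im[205:285,225:345],(800,533),interpolation=cv2.INTER_CUBIC))"
```

```text
t 26.0 tcp [0.4869 0.1846 0.2041] yaw -167.95 eye mm x,y,z -119.2 1.3 207.1 F ex,en,z -2.2 -0.68 -1.24 T -0.095 0.407 -0.059 w 0.0169
```

View pics/s6.png

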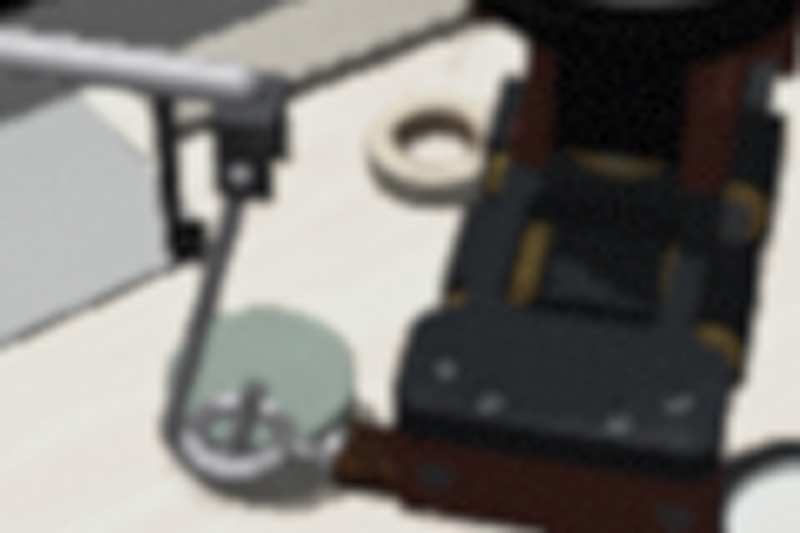

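The picture shows the tip (250,395) standing through the eye's hole, with the shank still on the stop. Next I'll lower the handle in an arc with a light grip.

Call:
{"name": "apply_moves", "arguments": {"plan": [[[1.0,0,0,0,0],[1.0,0,0,0.2,0],[1.0,0.02,0,0.5,0],[1.0,0.03,0,0.9,0],[1.0,0.05,0,1.3,0],[1.0,0.07,0,1.7,0],[1.0,0.1,0,2.1,0],[1.0,0.17,0,2.5,0],[1.0,0.22,0,2.8,0],[1.0,0.25,0,3.0,0]]], "force": 4}}

```text
time_s: 27.0
tcp_pos: [0.4845, 0.1841, 0.1738]
eef_rot: [0.33, -3.124, -0.0]
wrist_force: [-0.1, 0.4, -0.9]
grip_width: 0.0167
grip_force: 4.0
```

```bash
cat > ang.py <<'E'
from h import *
def ptsz(n=1,cam="scene"):
    im,d=capture(cam);cm=camera_model(cam);v,u=np.nonzero(d>0);f=210/np.tan(np.radians(cm["fov_y"])/2);q=d[v,u]
    R=cv2.Rodrigues(np.array(cm["rvec"],float))[0]
    P=(np.c_[(u-cm["cx"])/f*q,(v-cm["cy"])/f*q,q]-cm["tvec"])@R-O
    S=np.c_[P@EX,P@EN,P[:,2]]*1e3; return S,im[v,u]
E
python3 -c "
from h import *
im,d=st(8)"
```

```text
t 27.4 tcp [0.4847 0.1842 0.1743] yaw -167.95 eye mm x,y,z -121.4 1.4 177.3 F ex,en,z -0.29 0.1 -1.09 T 0.047 -0.139 0.005 w 0.0173
```

Call:
{"name": "apply_moves", "arguments": {"plan": [[[1.0,0.06,0,0.3,0],[1.0,0.14,0,0.7,0],[1.0,0.2,0,1.1,0],[1.0,0.25,0,1.6,0],[1.0,0.3,0,2.1,0],[1.0,0.34,0,2.6,0],[1.0,0.3,0,3.0,0],[1.0,0.24,0,3.4,0],[1.0,0.18,0,3.7,0],[1.0,0.12,0,4.0,0]]]}}

```text
time_s: 28.4
tcp_pos: [0.4836, 0.184, 0.1339]
eef_rot: [-0.33, 3.124, 0.0]
wrist_force: [-0.2, 0.5, -0.3]
grip_width: 0.0169
grip_force: 4.0
```

```bash
python3 - <<'E'
from ang import *
st(6)
S,c=ptsz()
m=(abs(S[:,1])<25)&(S[:,0]>-230)&(S[:,0]<-90)&(S[:,2]>40)&(S[:,2]<300)
for lo in range(40,300,15):
    q=m&(S[:,2]>=lo)&(S[:,2]<lo+15)
    if q.sum(): print(lo,q.sum(),"x pct",np.percentile(S[q,0],[2,25,50,75,98]).round(0),"bgr",np.median(c[q],0))
E
```

```text
t 28.7 tcp [0.4834 0.1839 0.1342] yaw -167.95 eye mm x,y,z -122.7 1.4 137.3 F ex,en,z 0.0 0.16 -0.87 T 0.026 -0.16 0.003 w 0.0169
115 1 x pct [-229. -229. -229. -229. -229.] bgr [176. 183. 185.]
160 3 x pct [-165. -164. -163. -163. -162.] bgr [176. 183. 187.]
175 77 x pct [-172. -167. -164. -160. -154.] bgr [98. 95. 97.]
190 117 x pct [-154. -150. -145. -139. -127.] bgr [128. 125. 126.]
205 66 x pct [-146. -143. -137. -128. -124.] bgr [89.  87.5 87. ]
220 72 x pct [-186. -182. -143. -128. -123.] bgr [91.5 96.  95.5]
235 169 x pct [-226. -211. -187. -183. -124.] bgr [39. 39. 38.]
250 245 x pct [-229. -219. -210. -200. -125.] bgr [23. 23. 24.]
265 231 x pct [-229. -217. -203. -129. -108.] bgr [12. 13. 15.]
280 72 x pct [-229. -195. -128. -109. -105.] bgr [74.  74.5 74. ]
295 25 x pct [-183. -131. -125. -109. -106.] bgr [ 97. 100. 101.]
```

Call:
{"name": "apply_moves", "arguments": {"plan": [[[1.0,-0.15,0,0.25,0],[1.0,-0.4,0,0.5,0],[1.0,-0.65,0,0.75,0],[1.0,-0.9,0,1.0,0],[1.0,-1.2,0,1.25,0],[1.0,-1.5,0,1.5,0],[1.0,-1.75,0,1.7,0],[1.0,-1.95,0,1.85,0],[1.0,-2.1,0,1.95,0],[1.0,-2.2,0,2.0,0]]]}}

```text
time_s: 29.75
tcp_pos: [0.505, 0.1885, 0.1141]
eef_rot: [-0.33, 3.124, 0.0]
wrist_force: [-0.9, 0.1, -1.2]
grip_width: 0.0164
grip_force: 4.0
```

```bash
python3 - <<'E'
from ang import *
st(6)
S,c=ptsz()
m=(abs(S[:,1])<25)&(S[:,0]>-230)&(S[:,0]<-90)&(S[:,2]>40)&(S[:,2]<300)
for lo in range(100,300,10):
    q=m&(S[:,2]>=lo)&(S[:,2]<lo+10)
    if q.sum(): print(lo,q.sum(),"x pct",np.percentile(S[q,0],[2,25,50,75,98]).round(0),"bgr",np.median(c[q],0))
E
```

```text
t 30.05 tcp [0.5048 0.1884 0.1142] yaw -167.95 eye mm x,y,z -100.9 1.3 117.2 F ex,en,z -0.05 0.3 -0.76 T 0.049 -0.191 -0.005 w 0.0167
160 5 x pct [-151. -150. -149. -148. -148.] bgr [140. 146. 149.]
170 4 x pct [-151. -151. -150. -150. -149.] bgr [141.  145.5 148.5]
180 38 x pct [-152. -149. -148. -146. -143.] bgr [113.  111.  112.5]
190 42 x pct [-222. -146. -143. -140. -130.] bgr [112.  112.  111.5]
200 104 x pct [-226. -161. -139. -136. -126.] bgr [99.  98.5 98.5]
210 297 x pct [-225. -219. -214. -163. -126.] bgr [30. 33. 35.]
220 43 x pct [-220. -180. -144. -128. -125.] bgr [81. 79. 79.]
230 207 x pct [-215. -202. -190. -180. -127.] bgr [24. 23. 23.]
240 158 x pct [-216. -204. -191. -178. -126.] bgr [16. 19. 30.]
250 129 x pct [-216. -205. -193. -178. -125.] bgr [14. 15. 31.]
260 60 x pct [-216. -212. -208. -129. -125.] bgr [22.  26.  46.5]
270 72 x pct [-225. -129. -114. -112. -106.] bgr [73. 73. 73.]
280 62 x pct [-230. -223. -128. -110. -105.] bgr [76.  75.5 75.5]
290 165 x pct [-229. -224. -217. -159. -106.] bgr [19. 18. 18.]
```

Call:
{"name": "apply_moves", "arguments": {"plan": [[[1.0,-0.1,0,0.06,0],[1.0,-0.2,0,0.12,0],[1.0,-0.3,0,0.18,0],[1.0,-0.4,0,0.24,0],[1.0,-0.5,0,0.3,0],[1.0,-0.5,0,0.3,0],[1.0,-0.5,0,0.3,0],[1.0,-0.5,0,0.3,0],[1.0,-0.5,0,0.3,0],[1.0,-0.5,0,0.3,0]]], "force": 3}}

```text
time_s: 31.1
tcp_pos: [0.5097, 0.1895, 0.1111]
eef_rot: [0.33, -3.124, 0.0]
wrist_force: [-0.3, 0.3, -0.6]
grip_width: 0.017
grip_force: 3.0
```

Call:
{"name": "apply_moves", "arguments": {"plan": [[[2.5,0,0,0,0],[5.0,0,0,0,0],[8.0,0.5,0,0,0],[8.7,1.5,0,0,0],[8.7,3.0,0,0,0],[8.7,4.5,0,0,0],[8.7,6.0,0,0,0],[8.7,7.0,0,0,0],[8.7,7.5,0,0,0],[8.7,7.5,0,0,0]]]}}

```text
time_s: 32.1
tcp_pos: [0.436, 0.1736, 0.1113]
eef_rot: [-0.33, 3.124, -0.001]
wrist_force: [-0.1, -0.7, 0.3]
grip_width: 0.0868
grip_force: 0.0
```

```bash
cat >> ang.py <<'E'
def series(n=16,lo=40,hi=130):
    out=[]
    for i in range(n):
        S,c=ptsz();t=r.sense()["time_s"]
        l=(abs(S[:,1])<45)&(S[:,0]>-240)&(S[:,0]<-30)&(S[:,2]>lo)&(S[:,2]<hi)
        k=(abs(S[:,1])<25)&(S[:,0]>-160)&(S[:,0]<-90)&(S[:,2]>205)&(S[:,2]<225)
        out.append((round(t,2),l.sum(),*np.round([np.median(S[l,0]),np.median(S[l,2])],0) if l.sum() else (0,0),np.median(S[k,0]).round(0) if k.sum() else 0))
    print(*out,sep="\n")
E
python3 - <<'E'
from ang import *
series(14); print(r.sense()["tcp_pos"])
E
```

```text
Traceback (most recent call last):
  File "ang.py", line 13
    out.append((round(t,2),l.sum(),*np.round([np.median(S[l,0]),np.median(S[l,2])],0) if l.sum() else (0,0),np.median(S[k,0]).round(0) if k.sum() else 0))
                                                                                      ^^
SyntaxError: invalid syntax
```

```bash
sed -i 's/\*np.round(\[np.median(S\[l,0\]),np.median(S\[l,2\])\],0) if l.sum() else (0,0)/*np.round([np.median(S[l,0]),np.median(S[l,2])],0)/' ang.py
python3 - <<'E'
from ang import *
series(14); print(r.sense()["tcp_pos"])
E
```

```text
(32.15, np.int64(417), np.float64(-181.0), np.float64(78.0), np.float64(-147.0))
(32.2, np.int64(356), np.float64(-163.0), np.float64(78.0), np.float64(-142.0))
(32.25, np.int64(316), np.float64(-142.0), np.float64(78.0), np.float64(-132.0))
(32.3, np.int64(279), np.float64(-119.0), np.float64(79.0), np.float64(-124.0))
(32.35, np.int64(249), np.float64(-98.0), np.float64(87.0), np.float64(-114.0))
(32.4, np.int64(223), np.float64(-82.0), np.float64(86.0), np.float64(-111.0))
(32.45, np.int64(236), np.float64(-70.0), np.float64(86.0), np.float64(-112.0))
(32.5, np.int64(237), np.float64(-65.0), np.float64(87.0), np.float64(-110.0))
(32.55, np.int64(225), np.float64(-70.0), np.float64(87.0), np.float64(-110.0))
(32.6, np.int64(218), np.float64(-82.0), np.float64(86.0), np.float64(-111.0))
(32.65, np.int64(260), np.float64(-98.0), np.float64(84.0), np.float64(-113.0))
(32.7, np.int64(294), np.float64(-118.0), np.float64(79.0), np.float64(-122.0))
(32.75, np.int64(313), np.float64(-140.0), np.float64(80.0), np.float64(-134.0))
(32.8, np.int64(345), np.float64(-160.0), np.float64(78.0), np.float64(-143.0))
[0.43645894 0.17384811 0.11111916]
```

```bash
sed -i 's/    print(\*out,sep="\\n")/    o=np.array(out,float);print("t",o[0,0],o[-1,0],"lens x",o[:,2].min(),o[:,2].max(),"hook x",o[:,4].min(),o[:,4].max())/' ang.py
python3 - <<'E'
from ang import *
series(18);series(18)
E
```

```text
Traceback (most recent call last):
  File "ang.py", line 10, in series
    S,c=ptsz();t=r.sense()["time_s"]
        ~~~~^^
  File "ang.py", line 3, in ptsz
    im,d=capture(cam);cm=camera_model(cam);v,u=np.nonzero(d>0);f=210/np.tan(np.radians(cm["fov_y"])/2);q=d[v,u]
         ~~~~~~~^^^^^
ValueError: 200 camera calls are used up
```

Camera calls are used up, so the rest goes by force and position. I'll use the gripper body as a slow, gentle limiter on the swing, staying short of the hook, then back off and wait.

```bash
python3 -c "
from h import *
s=r.sense();e=s['tcp_pos']-O;print(s['time_s'],e@EX,e@EN,e[2],s['wrist_force'])"
```

```text
33.0 -0.26324025486386743 0.001191661564748453 0.11115830847262216 [-0.06206639 -0.15939204  0.13235922]
```

Call:
{"name": "apply_moves", "arguments": {"plan": [[[8.7,0,0,0.5,0],[8.7,0,0,1.5,0],[8.7,0,0,3.0,0],[8.7,0,0,4.5,0],[8.7,0,0,6.0,0],[8.7,-0.5,0,7.4,0],[8.7,-1.0,0,8.3,0],[8.7,-1.5,0,8.8,0],[8.7,-1.8,0,9.0,0],[8.7,-2.0,0,9.0,0]]]}}

```text
time_s: 34.0
tcp_pos: [0.4564, 0.1783, 0.0211]
eef_rot: [-0.33, 3.124, 0.0]
wrist_force: [0.3, 0.6, -0.3]
grip_width: 0.087
grip_force: 0.0
```

Call:
{"name": "apply_moves", "arguments": {"plan": [[[8.7,-0.15,0,0,0],[8.7,-0.3,0,0,0],[8.7,-0.45,0,0,0],[8.7,-0.6,0,0,0],[8.7,-0.75,0,0,0],[8.7,-0.9,0,0,0],[8.7,-1.05,0,0,0],[8.7,-1.2,0,0,0],[8.7,-1.3,0,0,0],[8.7,-1.4,0,0,0]]]}}

```text
time_s: 35.0
tcp_pos: [0.4698, 0.181, 0.0211]
eef_rot: [0.33, -3.124, 0.0]
wrist_force: [-0.7, 1.0, 0.7]
grip_width: 0.0872
grip_force: 0.0
```

Call:
{"name": "apply_moves", "arguments": {"plan": [[[8.7,-0.06,0,0,0],[8.7,-0.12,0,0,0],[8.7,-0.18,0,0,0],[8.7,-0.24,0,0,0],[8.7,-0.3,0,0,0],[8.7,-0.36,0,0,0],[8.7,-0.42,0,0,0],[8.7,-0.48,0,0,0],[8.7,-0.54,0,0,0],[8.7,-0.6,0,0,0]]]}}

```text
time_s: 36.0
tcp_pos: [0.4756, 0.1822, 0.0211]
eef_rot: [0.33, -3.124, 0.0]
wrist_force: [-0.2, -0.2, 0.0]
grip_width: 0.0869
grip_force: 0.0
```

```bash
python3 -c "
from h import *
s=r.sense();e=s['tcp_pos']-O;print(s['time_s'],e@EX,e@EN,e[2],s['wrist_force'])"
```

```text
36.0 -0.22320080808321377 0.0012425374765847597 0.0211331369599629 [-0.18915833 -0.15668746  0.03988171]
```

Call:
{"name": "apply_moves", "arguments": {"plan": [[[8.7,-0.06,0,0,0],[8.7,-0.12,0,0,0],[8.7,-0.18,0,0,0],[8.7,-0.24,0,0,0],[8.7,-0.3,0,0,0],[8.7,-0.36,0,0,0],[8.7,-0.42,0,0,0],[8.7,-0.48,0,0,0],[8.7,-0.54,0,0,0],[8.7,-0.6,0,0,0]]]}}

```text
time_s: 37.0
tcp_pos: [0.4815, 0.1835, 0.0212]
eef_rot: [-0.33, 3.124, -0.0]
wrist_force: [-0.1, -0.1, -0.6]
grip_width: 0.0873
grip_force: 0.0
```

Call:
{"name": "apply_moves", "arguments": {"plan": [[[8.7,-0.06,0,0,0],[8.7,-0.12,0,0,0],[8.7,-0.18,0,0,0],[8.7,-0.24,0,0,0],[8.7,-0.3,0,0,0],[8.7,-0.36,0,0,0],[8.7,-0.42,0,0,0],[8.7,-0.48,0,0,0],[8.7,-0.54,0,0,0],[8.7,-0.6,0,0,0]]]}}

```text
time_s: 38.0
tcp_pos: [0.4874, 0.1847, 0.0211]
eef_rot: [0.33, -3.124, 0.0]
wrist_force: [-0.2, -0.1, -0.3]
grip_width: 0.087
grip_force: 0.0
```

Call:
{"name": "apply_moves", "arguments": {"plan": [[[8.7,-0.06,0,0,0],[8.7,-0.12,0,0,0],[8.7,-0.18,0,0,0],[8.7,-0.24,0,0,0],[8.7,-0.3,0,0,0],[8.7,-0.36,0,0,0],[8.7,-0.42,0,0,0],[8.7,-0.48,0,0,0],[8.7,-0.54,0,0,0],[8.7,-0.6,0,0,0]]]}}

```text
time_s: 39.0
tcp_pos: [0.4932, 0.186, 0.0211]
eef_rot: [0.33, -3.124, 0.0]
wrist_force: [0.5, -0.0, -0.1]
grip_width: 0.087
grip_force: 0.0
```

Call:
{"name": "apply_moves", "arguments": {"plan": [[[8.7,-0.06,0,0,0],[8.7,-0.12,0,0,0],[8.7,-0.18,0,0,0],[8.7,-0.24,0,0,0],[8.7,-0.3,0,0,0],[8.7,-0.36,0,0,0],[8.7,-0.42,0,0,0],[8.7,-0.48,0,0,0],[8.7,-0.54,0,0,0],[8.7,-0.6,0,0,0]]]}}

```text
time_s: 40.0
tcp_pos: [0.4991, 0.1872, 0.0211]
eef_rot: [-0.33, 3.124, 0.0]
wrist_force: [-0.5, -0.1, 0.6]
grip_width: 0.087
grip_force: 0.0
```

Call:
{"name": "apply_moves", "arguments": {"plan": [[[8.7,-0.06,0,0,0],[8.7,-0.12,0,0,0],[8.7,-0.18,0,0,0],[8.7,-0.24,0,0,0],[8.7,-0.3,0,0,0],[8.7,-0.36,0,0,0],[8.7,-0.42,0,0,0],[8.7,-0.48,0,0,0],[8.7,-0.54,0,0,0],[8.7,-0.6,0,0,0]]]}}

```text
time_s: 41.0
tcp_pos: [0.5049, 0.1884, 0.0211]
eef_rot: [0.33, -3.124, 0.0]
wrist_force: [0.1, 0.4, 0.4]
grip_width: 0.0869
grip_force: 0.0
```

```bash
python3 -c "
from h import *
s=r.sense();e=s['tcp_pos']-O;print(s['time_s'],e@EX,e@EN,e[2],s['wrist_force'])"
```

```text
41.0 -0.1932215717177573 0.0012376574033259036 0.02114547945090471 [0.09161308 0.44067853 0.38366113]
```

Call:
{"name": "apply_moves", "arguments": {"plan": [[[8.7,-0.04,0,0,0],[8.7,-0.08,0,0,0],[8.7,-0.12,0,0,0],[8.7,-0.16,0,0,0],[8.7,-0.2,0,0,0],[8.7,-0.24,0,0,0],[8.7,-0.28,0,0,0],[8.7,-0.32,0,0,0],[8.7,-0.36,0,0,0],[8.7,-0.4,0,0,0]]]}}

```text
time_s: 42.0
tcp_pos: [0.5089, 0.1893, 0.0212]
eef_rot: [-0.33, 3.124, -0.0]
wrist_force: [0.1, -0.1, 0.5]
grip_width: 0.0872
grip_force: 0.0
```

Call:
{"name": "apply_moves", "arguments": {"plan": [[[8.7,0,0,0,0],[8.7,0,0,0,0],[8.7,0,0,0,0],[8.7,0,0,0,0],[8.7,0,0,0,0],[8.7,0,0,0,0],[8.7,0,0,0,0],[8.7,0,0,0,0],[8.7,0,0,0,0],[8.7,0,0,0,0]]]}}

```text
time_s: 43.0
tcp_pos: [0.5089, 0.1893, 0.0212]
eef_rot: [-0.33, 3.124, 0.0]
wrist_force: [0.0, -0.3, -0.4]
grip_width: 0.087
grip_force: 0.0
```

Call:
{"name": "apply_moves", "arguments": {"plan": [[[8.7,0,0,0,0],[8.7,0,0,0,0],[8.7,0,0,0,0],[8.7,0,0,0,0],[8.7,0,0,0,0],[8.7,0,0,0,0],[8.7,0,0,0,0],[8.7,0,0,0,0],[8.7,0,0,0,0],[8.7,0,0,0,0]]]}}

```text
time_s: 44.0
tcp_pos: [0.5088, 0.1893, 0.0211]
eef_rot: [0.33, -3.124, -0.0]
wrist_force: [0.7, 0.4, 0.4]
grip_width: 0.0873
grip_force: 0.0
```

Call:
{"name": "apply_moves", "arguments": {"plan": [[[8.7,0,0,0,0],[8.7,0,0,0,0],[8.7,0,0,0,0],[8.7,0,0,0,0],[8.7,0,0,0,0],[8.7,0,0,0,0],[8.7,0,0,0,0],[8.7,0,0,0,0],[8.7,0,0,0,0],[8.7,0,0,0,0]]]}}

```text
time_s: 45.0
tcp_pos: [0.5088, 0.1893, 0.0212]
eef_rot: [-0.33, 3.124, -0.0]
wrist_force: [0.2, 0.4, 0.5]
grip_width: 0.0869
grip_force: 0.0
```

Call:
{"name": "apply_moves", "arguments": {"plan": [[[8.7,0.1,0,0,0],[8.7,0.2,0,0,0],[8.7,0.3,0,0,0],[8.7,0.5,0,0,0],[8.7,0.8,0,0,0],[8.7,1.2,0,0,0],[8.7,1.7,0,0,0],[8.7,2.2,0,0,0],[8.7,2.7,0,0,0],[8.7,3.2,0,0,0]]]}}

```text
time_s: 46.0
tcp_pos: [0.477, 0.1825, 0.0212]
eef_rot: [0.33, -3.124, 0.0]
wrist_force: [-0.3, 0.3, 1.1]
grip_width: 0.0871
grip_force: 0.0
```

Call:
{"name": "apply_moves", "arguments": {"plan": [[[8.7,0.5,0,0,0],[8.7,1.0,0,0,0],[8.7,1.6,0,0,0],[8.7,2.2,0,0,0],[8.7,2.8,0,0,0],[8.7,3.3,0,0,0],[8.7,3.7,0,0,0],[8.7,4.0,0,0,0],[8.7,4.2,0,0,0],[8.7,4.2,0,0,0]]]}}

```text
time_s: 47.0
tcp_pos: [0.4363, 0.1738, 0.0212]
eef_rot: [0.33, -3.124, 0.0]
wrist_force: [-0.1, 0.3, -0.0]
grip_width: 0.087
grip_force: 0.0
```

Call:
{"name": "apply_moves", "arguments": {"plan": [[[8.7,0,0,0,0],[8.7,0,0,0,0],[8.7,0,0,0,0],[8.7,0,0,0,0],[8.7,0,0,0,0],[8.7,0,0,0,0],[8.7,0,0,0,0],[8.7,0,0,0,0],[8.7,0,0,0,0],[8.7,0,0,0,0]]]}}

```text
time_s: 48.0
tcp_pos: [0.4365, 0.1739, 0.0211]
eef_rot: [-0.33, 3.124, -0.0]
wrist_force: [0.6, -0.1, -0.1]
grip_width: 0.0868
grip_force: 0.0
```

Call:
{"name": "apply_moves", "arguments": {"plan": [[[8.7,0,0,0,0],[8.7,0,0,0,0],[8.7,0,0,0,0],[8.7,0,0,0,0],[8.7,0,0,0,0],[8.7,0,0,0,0],[8.7,0,0,0,0],[8.7,0,0,0,0],[8.7,0,0,0,0],[8.7,0,0,0,0]]]}}

```text
time_s: 49.0
tcp_pos: [0.4365, 0.1738, 0.0211]
eef_rot: [0.33, -3.124, 0.0]
wrist_force: [0.3, 0.2, 0.4]
grip_width: 0.0869
grip_force: 0.0
```

Call:
{"name": "apply_moves", "arguments": {"plan": [[[8.7,0,0,0,0],[8.7,0,0,0,0],[8.7,0,0,0,0],[8.7,0,0,0,0],[8.7,0,0,0,0],[8.7,0,0,0,0],[8.7,0,0,0,0],[8.7,0,0,0,0],[8.7,0,0,0,0],[8.7,0,0,0,0]]]}}

```text
time_s: 50.0
tcp_pos: [0.4364, 0.1738, 0.0211]
eef_rot: [0.33, -3.124, 0.0]
wrist_force: [0.4, 0.1, -0.2]
grip_width: 0.0874
grip_force: 0.0
```

Call:
{"name": "apply_moves", "arguments": {"plan": [[[8.7,0,0,0,0],[8.7,0,0,0,0],[8.7,0,0,0,0],[8.7,0,0,0,0],[8.7,0,0,0,0],[8.7,0,0,0,0],[8.7,0,0,0,0],[8.7,0,0,0,0],[8.7,0,0,0,0],[8.7,0,0,0,0]]]}}

```text
time_s: 51.0
tcp_pos: [0.4365, 0.1739, 0.0212]
eef_rot: [-0.33, 3.124, -0.0]
wrist_force: [0.8, 1.1, 0.3]
grip_width: 0.0873
grip_force: 0.0
```

Call:
{"name": "apply_moves", "arguments": {"plan": [[[8.7,0,0,0,0],[8.7,0,0,0,0],[8.7,0,0,0,0],[8.7,0,0,0,0],[8.7,0,0,0,0],[8.7,0,0,0,0],[8.7,0,0,0,0],[8.7,0,0,0,0],[8.7,0,0,0,0],[8.7,0,0,0,0]]]}}

```text
time_s: 52.0
tcp_pos: [0.4365, 0.1739, 0.0212]
eef_rot: [-0.33, 3.124, -0.0]
wrist_force: [0.2, 0.2, -0.4]
grip_width: 0.087
grip_force: 0.0
```

Call:
{"name": "apply_moves", "arguments": {"plan": [[[8.7,0,0,0,0],[8.7,0,0,0,0],[8.7,0,0,0,0],[8.7,0,0,0,0],[8.7,0,0,0,0],[8.7,0,0,0,0],[8.7,0,0,0,0],[8.7,0,0,0,0],[8.7,0,0,0,0],[8.7,0,0,0,0]]]}}

```text
time_s: 53.0
tcp_pos: [0.4365, 0.1738, 0.0212]
eef_rot: [-0.33, 3.124, -0.0]
wrist_force: [0.2, 1.0, -0.4]
grip_width: 0.0872
grip_force: 0.0
```

Call:
{"name": "apply_moves", "arguments": {"plan": [[[8.7,0,0,0,0],[8.7,0,0,0,0],[8.7,0,0,0,0],[8.7,0,0,0,0],[8.7,0,0,0,0],[8.7,0,0,0,0],[8.7,0,0,0,0],[8.7,0,0,0,0],[8.7,0,0,0,0],[8.7,0,0,0,0]]]}}

```text
time_s: 54.0
tcp_pos: [0.4365, 0.1739, 0.0212]
eef_rot: [-0.33, 3.124, -0.0]
wrist_force: [0.2, 0.9, -0.0]
grip_width: 0.0871
grip_force: 0.0
```

Call:
{"name": "apply_moves", "arguments": {"plan": [[[8.7,0,0,0,0],[8.7,0,0,0,0],[8.7,0,0,0,0],[8.7,0,0,0,0],[8.7,0,0,0,0],[8.7,0,0,0,0],[8.7,0,0,0,0],[8.7,0,0,0,0],[8.7,0,0,0,0],[8.7,0,0,0,0]]]}}

```text
time_s: 55.0
tcp_pos: [0.4364, 0.1738, 0.0211]
eef_rot: [0.33, -3.124, 0.0]
wrist_force: [-0.4, -0.5, 0.7]
grip_width: 0.0868
grip_force: 0.0
```

Call:
{"name": "apply_moves", "arguments": {"plan": [[[8.7,0,0,0,0],[8.7,0,0,0,0],[8.7,0,0,0,0],[8.7,0,0,0,0],[8.7,0,0,0,0],[8.7,0,0,0,0],[8.7,0,0,0,0],[8.7,0,0,0,0],[8.7,0,0,0,0],[8.7,0,0,0,0]]]}}

```text
time_s: 56.0
tcp_pos: [0.4365, 0.1738, 0.0212]
eef_rot: [-0.33, 3.124, 0.0]
wrist_force: [-0.6, -0.3, 0.9]
grip_width: 0.087
grip_force: 0.0
```

Call:
{"name": "apply_moves", "arguments": {"plan": [[[8.7,0,0,0,0],[8.7,0,0,0,0],[8.7,0,0,0,0],[8.7,0,0,0,0],[8.7,0,0,0,0],[8.7,0,0,0,0],[8.7,0,0,0,0],[8.7,0,0,0,0],[8.7,0,0,0,0],[8.7,0,0,0,0]]]}}

```text
time_s: 57.0
tcp_pos: [0.4365, 0.1738, 0.0211]
eef_rot: [-0.33, 3.124, -0.0]
wrist_force: [-0.3, 0.3, 1.2]
grip_width: 0.087
grip_force: 0.0
```

Call:
{"name": "apply_moves", "arguments": {"plan": [[[8.7,0,0,0,0],[8.7,0,0,0,0],[8.7,0,0,0,0],[8.7,0,0,0,0],[8.7,0,0,0,0],[8.7,0,0,0,0],[8.7,0,0,0,0],[8.7,0,0,0,0],[8.7,0,0,0,0],[8.7,0,0,0,0]]]}}

```text
time_s: 58.0
tcp_pos: [0.4365, 0.1738, 0.0211]
eef_rot: [0.33, -3.124, 0.0]
wrist_force: [-0.3, -0.2, 0.3]
grip_width: 0.0868
grip_force: 0.0
```

Call:
{"name": "apply_moves", "arguments": {"plan": [[[8.7,0,0,0,0],[8.7,0,0,0,0],[8.7,0,0,0,0],[8.7,0,0,0,0],[8.7,0,0,0,0],[8.7,0,0,0,0],[8.7,0,0,0,0],[8.7,0,0,0,0],[8.7,0,0,0,0],[8.7,0,0,0,0]]]}}

```text
time_s: 59.0
tcp_pos: [0.4364, 0.1738, 0.0211]
eef_rot: [0.33, -3.124, 0.0]
wrist_force: [-0.1, 0.3, 0.1]
grip_width: 0.0866
grip_force: 0.0
```

Call:
{"name": "apply_moves", "arguments": {"plan": [[[8.7,0,0,0,0],[8.7,0,0,0,0],[8.7,0,0,0,0],[8.7,0,0,0,0],[8.7,0,0,0,0],[8.7,0,0,0,0],[8.7,0,0,0,0],[8.7,0,0,0,0],[8.7,0,0,0,0],[8.7,0,0,0,0]]]}}

```text
time_s: 60.0
tcp_pos: [0.4365, 0.1738, 0.0212]
eef_rot: [-0.33, 3.124, -0.0]
wrist_force: [0.6, 0.0, -0.2]
grip_width: 0.0868
grip_force: 0.0
```

Call:
{"name": "apply_moves", "arguments": {"plan": [[[8.7,0,0,0,0],[8.7,0,0,0,0],[8.7,0,0,0,0],[8.7,0,0,0,0],[8.7,0,0,0,0],[8.7,0,0,0,0],[8.7,0,0,0,0],[8.7,0,0,0,0],[8.7,0,0,0,0],[8.7,0,0,0,0]]]}}

```text
time_s: 61.0
tcp_pos: [0.4365, 0.1738, 0.0212]
eef_rot: [-0.33, 3.124, -0.0]
wrist_force: [0.4, 0.6, -0.6]
grip_width: 0.087
grip_force: 0.0
```

Call:
{"name": "apply_moves", "arguments": {"plan": [[[8.7,0,0,0,0],[8.7,0,0,0,0],[8.7,0,0,0,0],[8.7,0,0,0,0],[8.7,0,0,0,0],[8.7,0,0,0,0],[8.7,0,0,0,0],[8.7,0,0,0,0],[8.7,0,0,0,0],[8.7,0,0,0,0]]]}}

```text
time_s: 62.0
tcp_pos: [0.4365, 0.1738, 0.0212]
eef_rot: [-0.33, 3.124, -0.0]
wrist_force: [0.8, -0.5, -0.2]
grip_width: 0.0868
grip_force: 0.0
```

Call:
{"name": "apply_moves", "arguments": {"plan": [[[8.7,0,0,0,0],[8.7,0,0,0,0],[8.7,0,0,0,0],[8.7,0,0,0,0],[8.7,0,0,0,0],[8.7,0,0,0,0],[8.7,0,0,0,0],[8.7,0,0,0,0],[8.7,0,0,0,0],[8.7,0,0,0,0]]]}}

```text
time_s: 63.0
tcp_pos: [0.4365, 0.1738, 0.0212]
eef_rot: [-0.33, 3.124, -0.0]
wrist_force: [0.6, -0.2, -0.3]
grip_width: 0.0866
grip_force: 0.0
```

Call:
{"name": "apply_moves", "arguments": {"plan": [[[8.7,0,0,0,0],[8.7,0,0,0,0],[8.7,0,0,0,0],[8.7,0,0,0,0],[8.7,0,0,0,0],[8.7,0,0,0,0],[8.7,0,0,0,0],[8.7,0,0,0,0],[8.7,0,0,0,0],[8.7,0,0,0,0]]]}}

```text
time_s: 64.0
tcp_pos: [0.4365, 0.1739, 0.0212]
eef_rot: [0.33, -3.124, 0.0]
wrist_force: [0.1, 0.7, -0.5]
grip_width: 0.087
grip_force: 0.0
```

Call:
{"name": "apply_moves", "arguments": {"plan": [[[8.7,0,0,0,0],[8.7,0,0,0,0],[8.7,0,0,0,0],[8.7,0,0,0,0],[8.7,0,0,0,0],[8.7,0,0,0,0],[8.7,0,0,0,0],[8.7,0,0,0,0],[8.7,0,0,0,0],[8.7,0,0,0,0]]]}}

```text
time_s: 65.0
tcp_pos: [0.4365, 0.1738, 0.0212]
eef_rot: [-0.33, 3.124, -0.0]
wrist_force: [0.5, 0.8, 0.0]
grip_width: 0.0868
grip_force: 0.0
```

Call:
{"name": "apply_moves", "arguments": {"plan": [[[8.7,0,0,0,0],[8.7,0,0,0,0],[8.7,0,0,0,0],[8.7,0,0,0,0],[8.7,0,0,0,0],[8.7,0,0,0,0],[8.7,0,0,0,0],[8.7,0,0,0,0],[8.7,0,0,0,0],[8.7,0,0,0,0]]]}}

```text
time_s: 66.0
tcp_pos: [0.4365, 0.1739, 0.0212]
eef_rot: [0.33, -3.124, 0.0]
wrist_force: [-0.2, 0.0, -0.9]
grip_width: 0.0871
grip_force: 0.0
```

Call:
{"name": "apply_moves", "arguments": {"plan": [[[8.7,0,0,0,0],[8.7,0,0,0,0],[8.7,0,0,0,0],[8.7,0,0,0,0],[8.7,0,0,0,0],[8.7,0,0,0,0],[8.7,0,0,0,0],[8.7,0,0,0,0],[8.7,0,0,0,0],[8.7,0,0,0,0]]]}}

```text
time_s: 67.0
tcp_pos: [0.4365, 0.1739, 0.0211]
eef_rot: [0.33, -3.124, -0.0]
wrist_force: [-0.3, 0.2, -0.1]
grip_width: 0.0871
grip_force: 0.0
```

```bash
python3 -c "
from rig import r,order
print(r.sense()['time_s'],order.finish_job())"
```

```text
the job is handed in; nothing more can be done
67.0 None
```

I hung the magnifier by its eye on the hook and handed the job in at 67 s, but I had used up the camera calls by 33 s, when it was still swinging, so I could not see whether it had gone quiet; I also pressed the hook to about 6 N for around 2 s before easing to about 1.5 N for the steadying hold.

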